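# Load the tube heater to the ring mark

## Task

Load the tube heater: slide the shutter fully aside to uncover the bore, then push the ceramic tube along its channel into the bore until its dark ring mark is level with the heater's front face, neither short of it nor past it. Then throw the clamp lever on top of the heater fully over to lock it, leaving the tube at its mark and the glassware and pots near it where they stand.

Things in the scene. Friction and masses are not known exactly. Their poses are not given: they have to be found in the camera images.
- heater: white box-shaped tube heater bolted to the bench, with the open aluminium loading channel in front of it, one fixed piece. Heater box 170 mm long (along x), 150 mm wide (y), its flat top 120 mm above the bench. Origin on the bench under the centre of the front face; x points along the bore, from the channel into the heater, z up
- mouth (a point): centre of the bore's mouth, on the heater's front face (the plane x = 0), 62.5 mm above the bench; axes as heater, x into the bore. Bore 38 mm in diameter, 145 mm deep, closed at the back: the tube can be pushed too far
- channel_end (a point): middle of the channel floor at the channel's outer end, 310 mm in front of the heater's face; axes as heater. The channel runs from here to 10 mm before the face, in line with the bore; floor 45 mm above the bench, side walls up to 71 mm above the bench, 37 mm clear between the walls, both ends open
- tube: white ceramic tube, closed at both ends, 34 mm in diameter, 200 mm long, about 0.25 kg, lying loose in the channel with its nose towards the heater. Origin at its middle, on its axis, 62 mm above the bench; x along the tube towards the nose. It stands 8 mm proud of the channel's walls and slides easily, without coasting when pushed slowly
- ring_mark (a point): centre of the narrow (4 mm) dark ring mark around the tube, on the tube's axis, 100 mm from the nose and 100 mm from the tail; axes as tube
- tube_tail (a point): centre of the tube's flat tail end (grey stopper flush with the tube), which faces away from the heater; axes as tube
- shutter (a joint): steel shutter plate, 46 mm wide and 4 mm thick, that covers the bore's mouth, 5 mm in front of the heater's face; slides level along the heater's y axis. 0 = closed, grows as it slides to +y, end stop at 0.055 m = fully open; stays where left, needs about 2 N
- shutter_tab (a point): centre of the top edge of the shutter's upright tab: a flat tongue 24 mm wide (along the heater's y) and 6 mm thick, standing up in front of the heater from 95 to 150 mm above the bench, so 30 mm above the heater's top; axes as heater
- clamp (a joint): black clamp lever on top of the heater, turning about an axis along the heater's y. 0 = leaning towards the channel (0.5 rad off upright), grows as it swings towards the heater's far end, end stop at 1.0 rad = locked (leaning 0.5 rad the other way); stays where left, needs about 1 N at its ball
- clamp_tip (a point): centre of the black ball (26 mm in diameter) at the end of the clamp lever, 70 mm from the pivot. The pivot lies 100 mm behind the heater's front face, over the middle of its width, 142 mm above the bench; the ball stands about 203 mm above the bench at either end of its swing
- amber_bottle: bystander, loose: squat amber jar with a black cap, 60 mm across, 115 mm tall, beyond the channel (on its side away from the robot); origin at the centre of its underside
- beaker: bystander, loose: open glass beaker, 70 mm across, 90 mm tall, beyond the channel; origin at the centre of its underside
- mortar: bystander, loose: white ceramic bowl, 90 mm across, 50 mm tall, on the robot's side of the channel; origin at the centre of its underside
- crucible: bystander, loose: small white cup, 50 mm across, 45 mm tall, to the robot's right; origin at the centre of its underside

How it is judged:
By the outcome, as a careful person would: the job done as asked, in the order asked, and still so for the second after the job is handed in, with the robot touching nothing.
It also fails if it takes over 69 s, if anything falls off the work surface, if the arm or the gripper's body presses on something with over 40 N, if the wrist force passes 120 N, or if a joint passes its speed limit or range.

## Robot

A 6-joint arm with a two-finger parallel gripper is mounted at the origin on the work surface. World frame = base frame: x ahead of the robot, y to its left, z up, the work surface at z = 0. Lengths are in m, angles in rad, forces in N, time in s.
With the tool pointing down it reaches from about 0.4 to 0.825 m from the base axis. Payload 7 kg.
Tool frame: the origin (TCP) lies on the mounting face of the last link; the fingertips stand arm.tcp_to_tips ahead of it and the grasp point (between the pads) lies 159 mm ahead of it (arm.tcp_to_tips is the distance from the TCP to the fingertips, in m); z points along the fingers, y is the direction in which the jaws open and shut (so a half turn about z gives the same grasp; the last joint's range is limited). The gripper opens to 88 mm and grips with 3 to 60 N. Pads are 19 mm wide; open, the fingers measure 130 mm over their backs; the gripper's body (78 mm by 193 mm) begins 47 mm behind the grasp point.
Start: joints at [1.623, 0.359, 0.012, 0, -1.224, -0.288], TCP at [0.158, 0.656, 0.405] pointing down, gripper open.
Joint ranges: [-3.07, 3.07], [-1.43, 2.12], [-1.02, 1.25], [-3.03, 1.67], [-3.05, -0], [-3.03, 3.03]. Speed limits (rad/s): [2.39, 2.39, 3.01, 3.14, 3.14, 3.14].

## Interface

Orientations are given as [roll, pitch, yaw] about the fixed x, y, z axes, in that order (R = Rz(yaw) Ry(pitch) Rx(roll)).
In Python, from station import arm, cams, job_done, finder gives the robot as it stands.
- The arm moves only by the tool play_rows, never from a script. Its argument "targets" is a list that holds one entry, the list of rows, each a list of 4 numbers: the shift along the tool's x, y, z in m, then the turn about the tool's z in degrees. A call has 1 to 5 rows; each row is the pose to reach, as a shift and turn from the pose commanded when the call began, along the tool's axes at that moment; what a row does not reach only later rows make up. A row lasts 1/8 s, in which the tool goes at most 62.5 mm and 10.7 degrees, less where a joint would pass 70% of its speed; a pose out of reach is approached as far as the arm can. A call with a gripper value outside its range is refused whole. "grip" is the closure in counts, from 0 (fully open) to 255 (shut), set as the call begins (left out, the last holds). The fingers move at their own pace and stop on an object; "newtons" is the grip in N (left out, the last holds). Time passes only in rows, so rows that repeat a pose let the fingers close. It gives the time, the measured TCP pose, the force and the opening at its end, in the units of the state.
- arm.get_state(): the state, without advancing time (a new reading comes with each control period).
- cams.grab_frame(name): name is "scene" or "top" or "wrist"; returns (picture, depth): 384x512x3 uint8, red, green, blue; 384x512 float32, m along the optical axis (not along the pixel's ray), 0 where there is no reading.
- cams.camera_params(name): a dict with "intrinsics" (3x3 intrinsics, pixels), "position" and "attitude" of the camera in the world. Camera axes: x right, y down, z forward; pixel columns grow to the right and rows downward; lengths in m; the calibration is good to about 2 mm. A picture is of the moment at which its call begins: read the wrist's pose just before it. camera_params takes no time and is no camera call; for the wrist camera it gives the pose at the moment of the call.
- job_done(): hands the job in, once; it reports no verdict.
Trained networks look in the newest picture that a camera, given by its name, has taken for a name from the list of things; names that differ only in an ending like _2 or _b are one class to them, and where a whole thing is asked for, a point or a joint stands for the part that bears it (a point fixed in the world has none). Each returns a list of dicts, best first, with "score" (0 to 1); they miss things now and then, are a little off and sometimes report something else, mostly with a low value. They report only what shows in the picture. A call takes as long as a camera call.
- finder.find_in(camera, query): "xyz" ([x, y, z] in m, in world coordinates, good to about 4 mm: the middle of the surface that is visible of it).
- finder.masks_of(camera, query): "mask" (384x512 bool, what is visible of it).
The state is a dict: "t": time; "q": joint angles; "qd": joint speeds; "joint_efforts": joint torques, N m; "eef_pos": TCP position; "ee_rot": TCP orientation; "force": force on the tool from outside, world axes, zero at the start; "moment": the same for the moment, N m; "width": finger opening in m.
Only numpy, scipy, OpenCV 4.12 (cv2) and the standard library are available. Lean on these libraries where they do the work, as an engineer would, in place of code of your own. Each camera call takes 0.05 s, during which the arm holds its last target. There are 200 camera calls.

## Working session

There is one attempt and no reset: what is moved stays moved. The work goes in short steps, Python scripts to look and compute and a tool call to move; the robot and the scene stay as the last step left them, time stands still between calls to the robot, and variables do not carry over. Pictures are saved under pics/ and viewed, about 8 in all and at most 12, crops included, and the job is handed in when it is done.

Besides the shell and the picture viewer there is one more tool, called after "Emit:" as name([rows], argument=value, ...), one row to a line, values as JSON. play_rows: Moves the arm, as the interface text tells. Its arguments: {"type":"object","properties":{"targets":{"type":"array","items":{"type":"array","items":{"type":"array","items":{"type":"number"}}}},"grip":{"type":"number"},"newtons":{"type":"number"}},"required":["targets"]}

```bash
mkdir -p pics
cat > h.py <<'E'
import numpy as np, cv2
from station import arm, cams, job_done, finder
from scipy.spatial.transform import Rotation as R
def grab(n,f=None):
    p,d=cams.grab_frame(n)
    if f: cv2.imwrite('pics/'+f,p[:,:,::-1])
    return p,d
def Rm(a):
    a=np.array(a,float)
    if a.shape==(3,3): return a
    return R.from_quat(a).as_matrix() if a.size==4 else R.from_euler('xyz',a).as_matrix()
def cloud(n,d):
    c=cams.camera_params(n);K=np.array(c['intrinsics'])
    v,u=np.mgrid[:384,:512]
    P=np.stack([(u-K[0,2])/K[0,0]*d,(v-K[1,2])/K[1,1]*d,d],-1)
    return P@Rm(c['attitude']).T+np.array(c['position'])
E
python3 - <<'E'
from h import *
s=arm.get_state();print(s,arm.tcp_to_tips)
for n in ['scene','top']:
    p,d=grab(n,n+'0.png');print(n,cams.camera_params(n))
    for q in ['heater','tube','ring_mark','tube_tail','shutter_tab','clamp_tip','channel_end','mouth','amber_bottle','beaker','mortar','crucible']:
        try: print(q,[(np.round(r['xyz'],3),round(r['score'],2)) for r in finder.find_in(n,q)[:2]])
        except Exception as e: print(q,e)
a=cv2.imread('pics/scene0.png');b=cv2.imread('pics/top0.png')
cv2.imwrite('pics/both.png',cv2.resize(np.hstack([a,b]),(800,300)))
E
```

```text
{'t': 0.0, 'q': array([ 1.62311827e+00,  3.59405189e-01,  1.10532497e-02, -3.14339257e-04,
       -1.22412213e+00, -2.88082801e-01]), 'qd': array([ 0.00103393,  0.00212509,  0.00126953, -0.00035864,  0.00051922,
        0.00062053]), 'joint_efforts': array([ 5.11237213e-04, -5.82718277e+01,  2.93062645e+01,  6.99768305e+00,
        7.06877807e-03, -1.49211683e-04]), 'eef_pos': array([0.15764206, 0.65613408, 0.40371462]), 'ee_rot': array([ 3.13990009e+00, -1.93391671e-04, -2.35867744e-01]), 'force': array([ 0.80675805, -0.12205513,  0.43257191]), 'moment': array([0.00482239, 0.05156053, 0.0107667 ]), 'width': 0.08742047037700404} 0.1781
scene {'intrinsics': array([[359.22772757,   0.        , 257.40105641],
       [  0.        , 359.22772757, 189.63875276],
       [  0.        ,   0.        ,   1.        ]]), 'position': array([0.97240157, 0.52000059, 0.71456361]), 'attitude': array([-2.21172509,  0.01603883,  2.57497546])}
heater [(array([0.601, 0.174, 0.125]), 0.81)]
tube [(array([ 0.531, -0.072,  0.072]), 0.83)]
ring_mark [(array([ 0.531, -0.065,  0.074]), 0.64), (array([ 0.394, -0
[... 1015 characters left out ...]
([0.56 , 0.11 , 0.124]), 0.8)]
tube [(array([ 0.522, -0.09 ,  0.076]), 0.72)]
ring_mark [(array([ 0.521, -0.086,  0.077]), 0.87)]
tube_tail [(array([ 0.525, -0.082,  0.08 ]), 0.89)]
shutter_tab [(array([0.557, 0.055, 0.097]), 0.71)]
clamp_tip [(array([0.579, 0.12 , 0.208]), 0.55), (array([ 0.59 , -0.471,  0.027]), 0.4)]
channel_end [(array([0.561, 0.104, 0.12 ]), 0.57)]
mouth [(array([0.563, 0.108, 0.118]), 0.74)]
amber_bottle [(array([ 0.648, -0.041,  0.114]), 0.78)]
beaker [(array([ 0.636, -0.178,  0.034]), 0.81)]
mortar [(array([ 0.402, -0.044,  0.032]), 0.63), (array([ 0.586, -0.469,  0.025]), 0.29)]
crucible [(array([ 0.585, -0.468,  0.026]), 0.85), (array([0.558, 0.105, 0.122]), 0.41)]
```

View pics/both.png

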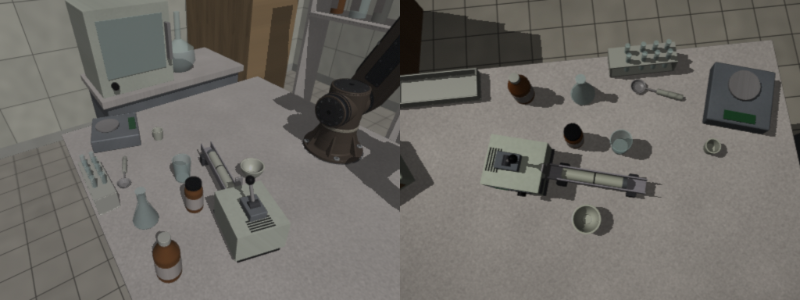

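Run:
```python
from h import *
for n in ['scene','top']:
    p,d=grab(n); C=cloud(n,d)
    np.save(n+'C.npy',C);np.save(n+'P.npy',p)
    # heater top
    m=(abs(C[...,2]-.12)<.006)&(d>0)&(C[...,0]>.4)&(C[...,0]<.8)&(C[...,1]>-.02)&(C[...,1]<.4)
    r=cv2.minAreaRect((C[m][:,:2]*1000).astype(np.float32));print(n,'top',m.sum(),r,np.median(C[m][:,2]))
    mk=finder.masks_of(n,'tube')[0]['mask']&(d>0)&(C[...,2]>.071)
    q=C[mk];c=np.median(q,0);_,_,V=np.linalg.svd(q[:,:2]-q[:,:2].mean(0));a=V[0]*np.sign(V[0][1])
    t=(q[:,:2]-c[:2])@a;print('tube',c,a,np.degrees(np.arctan2(a[1],a[0])),np.percentile(t,[1,99]),q[:,2].max())
    dk=mk&(p.max(-1)<90);q=C[dk];print('ring',dk.sum(),q.mean(0) if dk.any() else '')
```

```text
scene top 3621 ((607.4271240234375, 109.00827026367188), (228.2091827392578, 214.18443298339844), 74.94732666015625) 0.12016355597376638
tube [ 0.52857816 -0.07075653  0.07723265] [0.26118294 0.96528932] 74.85973465996257 [-0.11127685  0.08558083] 0.08247447183832202
ring 89 [ 0.52748689 -0.06899874  0.07637048]
top top 4167 ((606.0293579101562, 108.13162231445312), (227.36293029785156, 209.6776885986328), 74.94010925292969) 0.12001969987574546
tube [ 0.52179266 -0.08726094  0.07659123] [0.26461248 0.96435483] 74.65607256657101 [-0.09538753  0.09910013] 0.08386502890612979
ring 186 [ 0.51824476 -0.10065217  0.07606312]
```

The picture shows the heater at top-image (515,163 in the 800-wide composite). The channel and tube run right to (645,187). The mortar is below them, the amber jar and beaker above. Heater x ≈ 75° in world, so +y of the heater points at the robot.

Run:
```python
from h import *
import cv2
th=np.radians(74.9);ex=np.array([np.cos(th),np.sin(th)]);ey=np.array([-ex[1],ex[0]])
for n in ['scene','top']:
    C=np.load(n+'C.npy');p=np.load(n+'P.npy')
    m=(abs(C[...,2]-.12)<.005)&(C[...,0]>.4)&(C[...,0]<.8)&(C[...,1]>-.02)&(C[...,1]<.4)
    m=cv2.morphologyEx(m.astype(np.uint8),cv2.MORPH_OPEN,np.ones((5,5)))
    k,l,s,_=cv2.connectedComponentsWithStats(m);i=1+np.argmax(s[1:,4]);q=C[l==i]
    r=cv2.minAreaRect((q[:,:2]*1000).astype(np.float32));print(n,r)
    o=np.array(r[0])/1000-.085*ex; print('origin',o)
    H=np.dstack([(C[...,:2]-o)@ex,(C[...,:2]-o)@ey,C[...,2]])
    def box(a,b,c,nm):
        m=(H[...,0]>a[0])&(H[...,0]<a[1])&(H[...,1]>b[0])&(H[...,1]<b[1])&(H[...,2]>c[0])&(H[...,2]<c[1])
        q=H[m];print(nm,len(q),*(np.round(f,4) for f in ((np.percentile(q,2,0),np.median(q,0),np.percentile(q,98,0)) if len(q) else ())));return m
    box((-.03,.01),(-.06,.09),(.128,.16),'tab'); box((.03,.17),(-.03,.03),(.19,.23),'ball')
    m=box((-.3,-.01),(-.02,.02),(.0745,.09),'tube')
    dk=m&(p.max(-1)<80);print('ring',np.median(H[dk],0),dk.sum())
```

```text
scene ((583.436279296875, 141.5556182861328), (177.48329162597656, 151.34896850585938), 74.76499938964844)
origin [0.5612934  0.05949044]
tab 85 [-0.0042 -0.0089  0.1288] [-0.0002  0.0027  0.1413] [0.0016 0.0148 0.1518]
ball 141 [ 0.063  -0.0126  0.1913] [ 0.0766 -0.0035  0.2099] [0.082  0.0093 0.2173]
tube 399 [-0.2434 -0.0119  0.0747] [-0.1359 -0.0015  0.0779] [-0.0498  0.011   0.0809]
ring [-0.05963366  0.00090209  0.07757424] 51
top ((585.0574951171875, 143.149658203125), (171.11257934570312, 150.58895874023438), 74.7367172241211)
origin [0.56291461 0.06108448]
tab 45 [-0.0087 -0.006   0.1299] [-0.0069  0.0048  0.1476] [-0.0022  0.0153  0.153 ]
ball 123 [ 0.0543 -0.0097  0.2023] [0.0637 0.0019 0.2123] [0.0763 0.0122 0.2177]
tube 750 [-0.2473 -0.011   0.0746] [-0.1534  0.0011  0.0775] [-0.0561  0.0135  0.0819]
ring [-0.15163926  0.0010872   0.07790517] 106
```

```bash
cat >> h.py <<'E'
O=np.array([.563,.061]);TH=np.radians(74.8)
ex=np.array([np.cos(TH),np.sin(TH)]);ey=np.array([-ex[1],ex[0]])
def toH(P): P=np.asarray(P);return np.r_[(P[:2]-O)@ex,(P[:2]-O)@ey,P[2]]
def fromH(h): return np.r_[O+h[0]*ex+h[1]*ey,h[2]]
def goto(h,tipz=True):
    "tool shift to heater coords h (z of tips) and yaw turn"
    s=arm.get_state();M=Rm(s['ee_rot']);h=np.array(h,float);h[2]+=arm.tcp_to_tips
    y=M[:,1];a=np.degrees(np.arctan2(y[1],y[0]))-(np.degrees(TH)-180);a=(a+180)%360-180
    c=toH(s['eef_pos']);c[2]-=arm.tcp_to_tips
    print('t',s['t'],'now H(tips)',np.round(c,4),'shift',np.round(M.T@(fromH(h)-s['eef_pos']),4),'turn',round(a,2),'F',s['force'].round(1))
E
python3 -c "
from h import *
goto([-.06,-.05,.227]);print(fromH([-.06,-.05,.4]))"
```

```text
t 1.5 now H(tips) [0.4682 0.5472 0.2266] shift [ 5.814e-01  5.456e-01 -4.000e-04] turn 1.69 F [-0.1 -0.7  0.2]
[ 0.59551947 -0.01001045  0.4       ]
```

Emit:
play_rows([
  [[0.04,0.038,0,1.7],[0.08,0.075,0,1.7],[0.12,0.113,0,1.7],[0.16,0.15,0,1.7],[0.2,0.188,0,1.7]],
], grip=0)

```text
t: 2.12
eef_pos: [0.3089, 0.4252, 0.4049]
ee_rot: [-3.141, -0.0, -0.265]
force: [0.4, 0.0, 0.8]
width: 0.0878
```

Emit:
play_rows([
  [[0.04,0.038,0,0],[0.08,0.075,0,0],[0.12,0.113,0,0],[0.16,0.15,0,0],[0.2,0.188,0,0]],
])

```text
t: 2.75
eef_pos: [0.4525, 0.1913, 0.4051]
ee_rot: [-3.141, -0.001, -0.265]
force: [0.5, 1.7, -0.1]
width: 0.0875
```

Emit:
play_rows([
  [[0.04,0.038,0,0],[0.08,0.075,0,0],[0.12,0.113,0,0],[0.16,0.15,0,0],[0.16,0.15,0,0]],
])

```text
t: 3.38
eef_pos: [0.5682, 0.0032, 0.4041]
ee_rot: [3.141, 0.001, -0.27]
force: [-0.7, 1.2, 0.3]
width: 0.0875
```

```bash
python3 -c "
from h import *
goto([-.06,-.05,.128])"
```

```text
t 3.375 now H(tips) [-0.0544 -0.0202  0.226 ] shift [0.0299 0.0054 0.098 ] turn -0.26 F [-0.7  1.2  0.3]
```

Emit:
play_rows([
  [[0.03,0.005,0,0],[0.03,0.005,0.03,0],[0.03,0.005,0.065,0],[0.03,0.005,0.098,0],[0.03,0.005,0.098,0]],
])

```text
t: 4.0
eef_pos: [0.5935, -0.0062, 0.3045]
ee_rot: [3.139, 0.004, -0.265]
force: [0.2, -0.4, 0.7]
width: 0.0876
```

```bash
python3 -c "
from h import *
goto([-.06,.034,.128])
p,_=grab('wrist','w1.png');goto([-.06,.034,.128]);grab('scene','s1.png')
a=cv2.imread('pics/w1.png');b=cv2.imread('pics/s1.png')[150:342,160:416]
cv2.imwrite('pics/v2.png',np.hstack([cv2.resize(a,(400,300)),cv2.resize(b,(400,300))]))"
```

```text
t 4.0 now H(tips) [-0.0568 -0.047   0.1264] shift [-0.081   0.0032 -0.0012] turn 0.01 F [ 0.2 -0.4  0.7]
t 4.05 now H(tips) [-0.0565 -0.0479  0.1284] shift [-0.0819  0.0034  0.0005] turn 0.03 F [0.4 0.6 1. ]
```

View pics/v2.png

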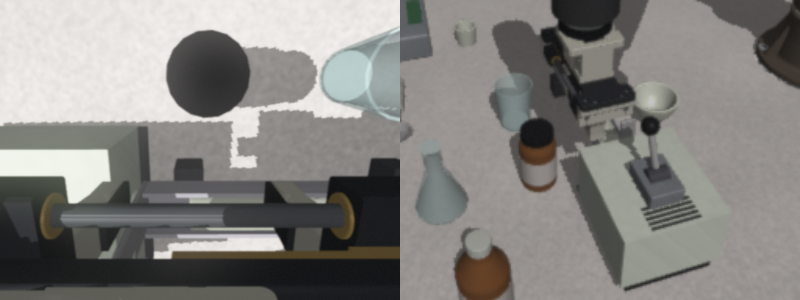

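The finger (scene crop 597,130) stands beside the tab (625,122) on the far side. I'll push it toward the robot.

Emit:
play_rows([
  [[-0.015,0.003,0,0],[-0.03,0.003,0,0],[-0.042,0.003,0,0],[-0.052,0.003,0,0],[-0.06,0.003,0,0]],
])

```text
t: 4.72
eef_pos: [0.5355, 0.0066, 0.3072]
ee_rot: [-3.141, -0.001, -0.265]
force: [1.9, -1.0, 1.2]
width: 0.0874
```

Emit:
play_rows([
  [[-0.007,0,0,0],[-0.014,0,0,0],[-0.019,0,0,0],[-0.022,0,0,0],[-0.022,0,0,0]],
])

```text
t: 5.35
eef_pos: [0.5159, 0.0119, 0.3068]
ee_rot: [-3.141, -0.003, -0.266]
force: [10.9, -5.5, -6.7]
width: 0.088
```

```bash
python3 -c "
from h import *
goto([-.06,.034,.128])"
```

```text
t 5.35 now H(tips) [-0.0597  0.0325  0.1287] shift [-0.0015  0.0003  0.0007] turn -0.03 F [10.9 -5.5 -6.7]
```

Emit:
play_rows([
  [[0.015,0,0,0],[0.015,0,-0.05,0],[0.025,0.06,-0.06,0],[0.033,0.12,-0.06,0],[0.033,0.18,-0.06,0]],
], grip=255, newtons=20)

```text
t: 5.98
eef_pos: [0.4991, -0.172, 0.3664]
ee_rot: [3.142, 0.001, -0.265]
force: [0.3, -0.2, 0.2]
width: 0.043
```

Emit:
play_rows([
  [[0,0.055,0,0],[0,0.055,0,0]],
])

```text
t: 6.22
eef_pos: [0.4836, -0.2265, 0.3659]
ee_rot: [3.141, 0.003, -0.27]
force: [0.7, -0.0, -0.3]
width: 0.023
```

Run:
```python
from h import *
p,d=grab('top','t2.png');C=cloud('top',d)
H=np.dstack([(C[...,:2]-O)@ex,(C[...,:2]-O)@ey,C[...,2]])
def box(a,b,c,nm):
    m=(H[...,0]>a[0])&(H[...,0]<a[1])&(H[...,1]>b[0])&(H[...,1]<b[1])&(H[...,2]>c[0])&(H[...,2]<c[1])&(d>0)
    q=H[m];print(nm,len(q),*(np.round(f,4) for f in ((np.percentile(q,2,0),np.median(q,0),np.percentile(q,98,0)) if len(q) else ())))
box((-.03,.0),(-.06,.09),(.128,.16),'tab')
goto([-.30,0,.056]);print(arm.get_state()['width'])
cv2.imwrite('pics/v3.png',cv2.resize(p[130:290,80:340,::-1],(780,480)))
```

```text
tab 0
t 6.275 now H(tips) [-0.2968  0.001   0.1879] shift [0.0013 0.0032 0.1319] turn -0.21 F [-0.2  1.2  0.8]
0.019099064785891805
```

View pics/v3.png

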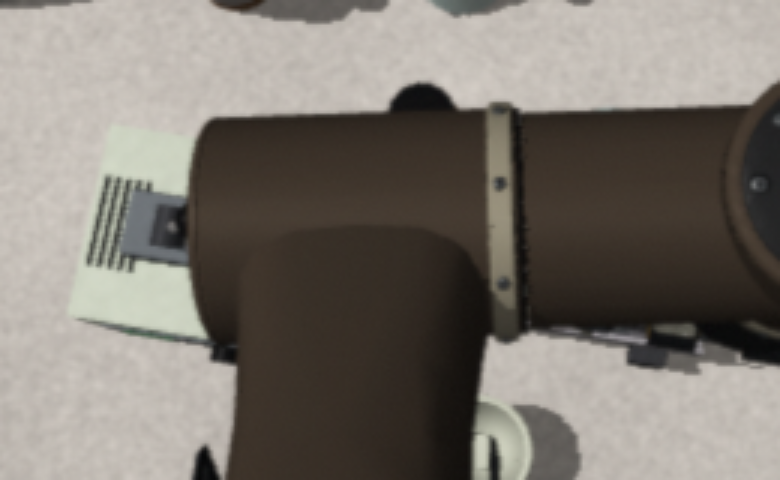

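The arm hides the tab in the top view, so I'll check it from the scene camera while the fingers finish closing.

Emit:
play_rows([
  [[0.001,0.003,0,-0.2],[0.001,0.003,0,-0.2]],
])

```text
t: 6.52
eef_pos: [0.4855, -0.2258, 0.3665]
ee_rot: [-3.142, 0.0, -0.261]
force: [-0.4, -0.7, 0.1]
width: 0.0018
```

Run:
```python
from h import *
C0=np.load('sceneC.npy')
p,d=grab('scene','s3.png');C1=cloud('scene',d)
for C in (C0,C1):
    H=np.dstack([(C[...,:2]-O)@ex,(C[...,:2]-O)@ey,C[...,2]])
    m=(H[...,0]>-.03)&(H[...,0]<.005)&(H[...,1]>-.06)&(H[...,1]<.1)&(H[...,2]>.128)&(H[...,2]<.16)
    q=H[m];print(len(q),np.percentile(q,[2,50,98],axis=0).round(4).tolist() if len(q) else '')
w,dw=grab('wrist','w3.png')
goto([-.30,0,.056]);print(arm.get_state()['width'])
cv2.imwrite('pics/v4.png',np.hstack([cv2.resize(cv2.imread('pics/w3.png'),(400,300)),cv2.resize(p[150:342,160:416,::-1],(400,300))]))
```

```text
85 [[-0.0062, -0.0076, 0.1288], [-0.0021, 0.004, 0.1413], [-0.0003, 0.016, 0.1518]]
54 [[-0.0061, 0.0459, 0.1305], [-0.0019, 0.0587, 0.1452], [-0.0, 0.067, 0.1511]]
t 6.625 now H(tips) [-0.297  -0.0003  0.1885] shift [-0.0003  0.003   0.1325] turn 0.27 F [-0.3 -0.8  0.2]
0.0007753806519136815
```

View pics/v4.png

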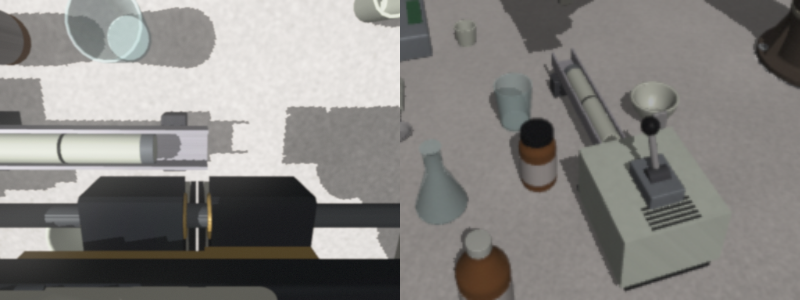

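The wrist view shows the tail at (152,148), the ring at (62,148), and closed fingers clear behind the tail. The scene view shows the tab shifted by ~0.0545 m, so the shutter is open. Next, descend.

Emit:
play_rows([
  [[0,0.003,0.04,0],[0,0.003,0.08,0],[0,0.003,0.115,0],[0,0.003,0.132,0],[0,0.003,0.132,0]],
])

```text
t: 7.25
eef_pos: [0.4841, -0.2287, 0.2335]
ee_rot: [3.141, 0.003, -0.261]
force: [0.1, -0.1, 0.8]
width: 0.0003
```

Run:
```python
from h import *
goto([-.26,0,.056])
p,d=grab('wrist','w4.png');C=cloud('wrist',d)
H=np.dstack([(C[...,:2]-O)@ex,(C[...,:2]-O)@ey,C[...,2]])
m=(H[...,0]>-.3)&(H[...,0]<-.01)&(abs(H[...,1])<.012)&(H[...,2]>.073)&(H[...,2]<.085)&(d>0)
q=H[m];print('tube',np.percentile(q,[1,50,99],axis=0).round(4).tolist(),m.sum())
dk=m&(p.max(-1)<70);print('ring',np.percentile(H[dk],[5,50,95],axis=0).round(4).tolist(),dk.sum())
```

```text
t 7.25 now H(tips) [-3.003e-01  2.000e-04  5.540e-02] shift [ 0.0004 -0.0403 -0.0006] turn 0.25 F [ 0.1 -0.1  0.8]
tube [[-0.2985, -0.0119, 0.0742], [-0.2127, -0.0088, 0.0782], [-0.1886, -0.0044, 0.082]] 2162
ring [[-0.2994, -0.0097, 0.0739], [-0.298, -0.0093, 0.0796], [-0.2963, -0.0089, 0.0843]] 85
```

Emit:
play_rows([
  [[0,-0.01,0,0.2],[0,-0.018,0,0.2],[0,-0.025,0,0.2],[0,-0.032,0,0.2],[0,-0.039,0,0.2]],
])

```text
t: 7.92
eef_pos: [0.4944, -0.1914, 0.2348]
ee_rot: [3.141, 0.0, -0.265]
force: [-0.0, -3.5, 1.6]
width: 0.0004
```

Emit:
play_rows([
  [[0,-0.007,0,0],[0,-0.014,0,0],[0,-0.021,0,0],[0,-0.028,0,0],[0,-0.035,0,0]],
])

```text
t: 8.55
eef_pos: [0.5037, -0.1576, 0.2348]
ee_rot: [3.142, -0.0, -0.265]
force: [-1.6, -4.2, 3.2]
width: 0.0003
```

Run:
```python
from h import *
goto([-.14,0,.056])
```

```text
t 8.55 now H(tips) [-2.265e-01 -1.000e-04  5.670e-02] shift [-0.0001 -0.0865  0.0006] turn -0.01 F [-1.6 -4.2  3.2]
```

Force is steady at about 4 N, so the tube is sliding. I'll continue to just short of the mark.

Emit:
play_rows([
  [[0,-0.007,0,0],[0,-0.014,0,0],[0,-0.021,0,0],[0,-0.028,0,0],[0,-0.035,0,0]],
])

```text
t: 9.18
eef_pos: [0.5129, -0.1238, 0.2347]
ee_rot: [3.141, 0.0, -0.265]
force: [-1.0, -4.5, 3.7]
width: 0.0003
```

Emit:
play_rows([
  [[0,-0.007,0,0],[0,-0.014,0,0],[0,-0.021,0,0],[0,-0.028,0,0],[0,-0.035,0,0]],
])

```text
t: 9.8
eef_pos: [0.5219, -0.09, 0.2347]
ee_rot: [3.141, 0.0, -0.265]
force: [-1.6, -5.7, 5.0]
width: 0.0006
```

Emit:
play_rows([
  [[0,-0.006,0,0],[0,-0.011,0,0],[0,-0.016,0,0],[0,-0.016,0,0],[0,-0.016,0,0]],
])

```text
t: 10.42
eef_pos: [0.5261, -0.0745, 0.2344]
ee_rot: [-3.141, 0.0, -0.266]
force: [0.2, -1.6, 0.3]
width: 0.0
```

Run:
```python
from h import *
goto([-.121,0,.056])
p,d=grab('wrist','w5.png');c=cams.camera_params('wrist');print(c)
t,_=grab('top','t5.png')
np.savez('w5.npz',p=p,d=d)
cv2.imwrite('pics/v5.png',np.hstack([cv2.resize(p[:,:,::-1],(512,384)),t[110:302,100:356,::-1][:, :].repeat(2,0)[:,:256]]))
```

```text
t 10.425 now H(tips) [-1.405e-01  1.000e-04  5.630e-02] shift [ 0.0001 -0.0195  0.0003] turn -0.01 F [ 0.2 -1.6  0.3]
{'intrinsics': array([[333.67247586,   0.        , 251.91344844],
       [  0.        , 333.67247586, 197.45115177],
       [  0.        ,   0.        ,   1.        ]]), 'position': array([ 0.59347367, -0.09270241,  0.21475044]), 'attitude': array([ 2.87629249e+00, -1.36343322e-04, -1.83630976e+00])}
```

View pics/w5.png

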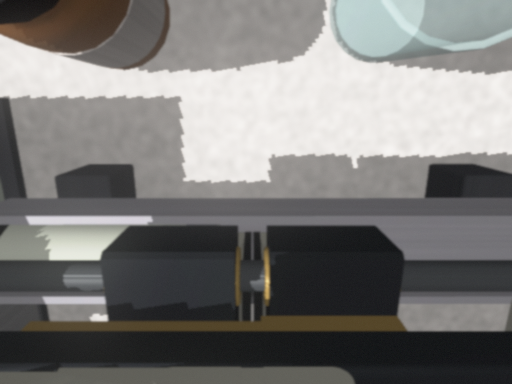

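Fingers are against the tail; the ring is hidden by the gripper. I'll back off, rise, and look from above the heater's front.

Emit:
play_rows([
  [[0,0.015,0,0],[0,0.02,-0.05,0],[0,0.02,-0.1,0],[0,-0.03,-0.14,0],[0,-0.08,-0.15,0]],
])

```text
t: 11.15
eef_pos: [0.5476, 0.0022, 0.3878]
ee_rot: [-3.139, -0.004, -0.267]
force: [0.3, -0.4, -0.0]
width: 0.0004
```

Emit:
play_rows([
  [[0,-0.04,0,0],[0,-0.04,0,0],[0,-0.04,0,0]],
])

```text
t: 11.52
eef_pos: [0.5573, 0.0404, 0.3842]
ee_rot: [3.141, 0.001, -0.265]
force: [0.3, 0.5, -0.4]
width: 0.0003
```

Run:
```python
from h import *
goto([-.01,0,.2])
c=cams.camera_params('wrist');p,d=grab('wrist','w6.png');t,_=grab('top','t6.png')
np.savez('w6.npz',p=p,d=d,pos=c['position'],att=c['attitude'])
cv2.imwrite('pics/v6.png',p[:,:,::-1])
C=cloud('wrist',d);H=np.dstack([(C[...,:2]-O)@ex,(C[...,:2]-O)@ey,C[...,2]])
np.save('w6H.npy',H)
```

```text
t 11.525 now H(tips) [-2.140e-02  1.000e-04  2.061e-01] shift [ 0.0001 -0.0114  0.0061] turn -0.0 F [ 0.3  0.5 -0.4]
```

View pics/v6.png

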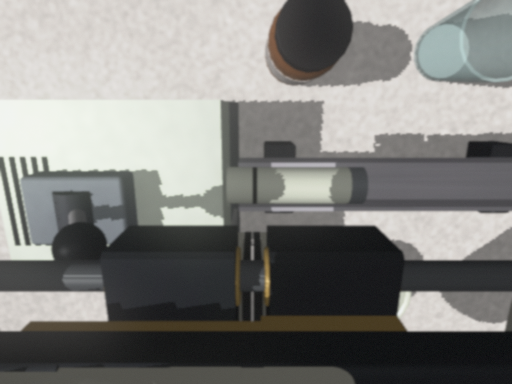

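Ring at column 255, tail end at 365, heater front edge at 222–237 (row 185). Now measure.

Run:
```python
from h import *
H=np.load('w6H.npy');p=np.load('w6.npz')['p'];g=p.mean(-1)
for r in (178,184,190):
    print(r,[(c,int(g[r,c]),*H[r,c].round(4)) for c in list(range(216,242,2))+list(range(248,264,1))+list(range(344,372,3))])
m=(abs(H[...,2]-.12)<.004)&(H[...,1]<-.02)&(H[...,1]>-.07)&(g>120)
rows=np.unique(np.where(m)[0]);print('face edge',[ (r,H[r][m[r]][:,0].min().round(4),H[r][m[r]][:,1].mean().round(3)) for r in rows[::6]])
```

```text
178 [(216, 220, np.float64(0.0049), np.float64(-0.0184), np.float64(0.1203)), (218, 219, np.float64(0.0033), np.float64(-0.0186), np.float64(0.1212)), (220, 214, np.float64(0.002), np.float64(-0.0183), np.float64(0.1197)), (222, 155, np.float64(0.0009), np.float64(-0.0174), np.float64(0.1155)), (224, 100, np.float64(0.0009), np.float64(-0.0136), np.float64(0.0976)), (226, 115, np.float64(0.0009), np.float64(-0.0092), np.float64(0.0763)), (228, 128, np.float64(-0.0008), np.float64(-0.0091), np.float64(0.076)), (230, 129, np.float64(-0.0026), np.float64(-0.0092), np.float64(0.0763)), (232, 127, np.float64(-0.0043), np.float64(-0.0088), np.float64(0.0746)), (234, 127, np.float64(-0.0062), np.float64(-0.0093), np.float64(0.0769)), (236, 127, np.float64(-0.0079), np.float64(-0.0091), np.float64(0.0762)), (238, 127, np.float64(-0.0097), np.float64(-0.0094), np.float64(0.0775)), (240, 127, np.float64(-0.0115), np.float64(-0.0095), np.float64(0.0779)), (248, 125, np.float64(-0.0185), np.float64(-0.0091), np.float64(0.0759)), (249, 126, np.float64(-0.0194), np.float64(-0.0093), np.float64(0.0
[... 7430 characters left out ...]
0.0451))]
face edge [(np.int64(107), np.float64(0.0007), np.float64(-0.07)), (np.int64(113), np.float64(0.001), np.float64(-0.066)), (np.int64(119), np.float64(0.0009), np.float64(-0.061)), (np.int64(125), np.float64(0.0009), np.float64(-0.057)), (np.int64(131), np.float64(0.001), np.float64(-0.053)), (np.int64(137), np.float64(0.0011), np.float64(-0.049)), (np.int64(143), np.float64(0.0012), np.float64(-0.045)), (np.int64(149), np.float64(0.0009), np.float64(-0.04)), (np.int64(155), np.float64(0.0008), np.float64(-0.036)), (np.int64(161), np.float64(0.0009), np.float64(-0.031)), (np.int64(167), np.float64(0.0009), np.float64(-0.027)), (np.int64(173), np.float64(0.0011), np.float64(-0.022))]
```

Face at x = +0.0009 and ring at −0.0243, so another 25.2 mm is needed. The tail contact corresponds to a measured tool x of −0.1405, so the goal is ≈ −0.1153.

Emit:
play_rows([
  [[0,0.05,0,0],[0,0.1,0,0],[0,0.135,-0.0,0],[0,0.135,0.05,0],[0,0.135,0.1,0]],
])

```text
t: 12.25
eef_pos: [0.5216, -0.0911, 0.2843]
ee_rot: [-3.14, -0.002, -0.268]
force: [0.8, 0.6, -0.3]
width: 0.0002
```

Emit:
play_rows([
  [[0,0,0.035,0],[0,0,0.05,0],[0,0,0.05,0],[0,-0.008,0.05,0],[0,-0.014,0.05,0]],
])

```text
t: 12.88
eef_pos: [0.5266, -0.0753, 0.2361]
ee_rot: [-3.14, -0.002, -0.265]
force: [-0.3, -0.1, -0.3]
width: 0.0004
```

Run:
```python
from h import *
goto([-.1175,0,.056])
```

```text
t 12.875 now H(tips) [-0.1411 -0.0006  0.058 ] shift [-0.0006 -0.0236  0.002 ] turn 0.01 F [-0.3 -0.1 -0.3]
```

Emit:
play_rows([
  [[0,-0.006,0,0],[0,-0.011,0,0],[0,-0.016,0,0],[0,-0.02,0,0],[0,-0.023,0,0]],
])

```text
t: 13.5
eef_pos: [0.5321, -0.0539, 0.2357]
ee_rot: [3.141, -0.001, -0.265]
force: [-1.2, -7.1, 6.9]
width: 0.0007
```

Emit:
play_rows([
  [[0,0,0,0],[0,0,0,0]],
])

```text
t: 13.75
eef_pos: [0.5321, -0.0538, 0.2356]
ee_rot: [3.141, -0.001, -0.265]
force: [-1.0, -5.1, 5.3]
width: 0.0005
```

Run:
```python
from h import *
goto([-.1153,0,.056])
```

```text
t 13.75 now H(tips) [-0.1189 -0.0003  0.0575] shift [-0.0003 -0.0036  0.0015] turn 0.02 F [-1.  -5.1  5.3]
```

Emit:
play_rows([
  [[0,-0.001,0,0],[0,-0.002,0,0],[0,-0.002,0,0],[0,-0.002,0,0]],
])

```text
t: 14.25
eef_pos: [0.5325, -0.052, 0.2356]
ee_rot: [3.141, -0.001, -0.265]
force: [-2.2, -5.1, 7.2]
width: 0.0006
```

Run:
```python
from h import *
goto([-.1153,0,.056])
```

```text
t 14.25 now H(tips) [-0.117  -0.0002  0.0575] shift [-0.0002 -0.0017  0.0015] turn 0.02 F [-2.2 -5.1  7.2]
```

Emit:
play_rows([
  [[0,0.015,0,0],[0,0.02,-0.05,0],[0,0.02,-0.1,0],[0,-0.03,-0.14,0],[0,-0.08,-0.15,0]],
])

```text
t: 14.88
eef_pos: [0.5539, 0.0257, 0.3881]
ee_rot: [-3.138, -0.005, -0.267]
force: [1.3, 0.2, -0.8]
width: 0.0004
```

Emit:
play_rows([
  [[0,-0.015,0,0],[0,-0.015,0,0],[0,-0.015,0,0]],
])

```text
t: 15.25
eef_pos: [0.5569, 0.039, 0.3839]
ee_rot: [3.141, 0.001, -0.266]
force: [0.2, -0.7, -0.9]
width: 0.0002
```

```bash
cat > look.py <<'E'
from h import *
import sys
goto([-.155,0,.056])
p,d=grab('wrist',sys.argv[1]);C=cloud('wrist',d);g=p.mean(-1)
H=np.dstack([(C[...,:2]-O)@ex,(C[...,:2]-O)@ey,C[...,2]])
m=(abs(H[...,2]-.12)<.004)&(H[...,1]<-.02)&(H[...,1]>-.07)&(g>120)&(d>0)
rows=np.unique(np.where(m)[0]);print('face',np.median([H[r][m[r]][:,0].min() for r in rows]))
m=(abs(H[...,1])<.006)&(H[...,2]>.074)&(H[...,2]<.085)&(H[...,0]<.01)&(H[...,0]>-.14)&(d>0)
x=H[m][:,0];v=g[m];b=np.round(x,3)
for k in np.unique(b):
    if abs(k)<.012 or k<-.09: print(k,int(v[b==k].mean()),end='; ')
cv2.imwrite('pics/c_'+sys.argv[1],cv2.resize(p[120:240,180:400,::-1],(770,420)))
E
python3 look.py w7.png
```

```text
t 15.25 now H(tips) [-2.280e-02  1.000e-04  2.058e-01] shift [0.0004 0.1321 0.1499] turn -0.03 F [ 0.2 -0.7 -0.9]
face 0.0013138726871420113
-0.099 83; -0.098 78; -0.097 76; -0.096 77; -0.095 77; -0.094 76; -0.093 78; -0.092 82; -0.091 93; -0.011 127; -0.01 127; -0.009 127; -0.008 127; -0.007 128; -0.006 128; -0.005 126; -0.004 122; -0.003 105; -0.002 80; -0.001 63; 0.0 63; 0.001 74; 0.002 79;
```

View pics/c_w7.png

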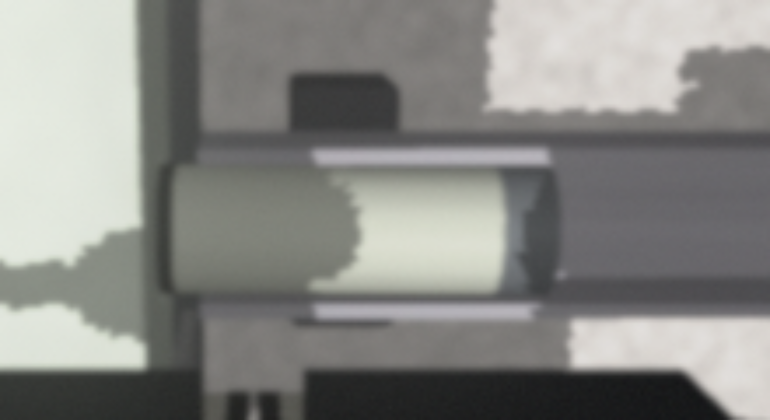

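The ring sits at the face with its outer edge just showing (crop column 167). The ring profile puts its centre about 1.6 mm short of the face, and odometry says 1.7 mm. Final nudge.

Emit:
play_rows([
  [[0,0.05,0,0],[0,0.1,0,0],[0,0.117,0,0],[0,0.117,0.05,0],[0,0.117,0.1,0]],
])

```text
t: 15.92
eef_pos: [0.5264, -0.074, 0.2841]
ee_rot: [-3.14, -0.002, -0.267]
force: [1.0, -0.0, -0.5]
width: 0.0003
```

Emit:
play_rows([
  [[0,0,0.035,0],[0,0,0.048,0],[0,0,0.048,0],[0,-0.008,0.048,0],[0,-0.014,0.048,0]],
])

```text
t: 16.55
eef_pos: [0.531, -0.0589, 0.2381]
ee_rot: [-3.14, -0.002, -0.265]
force: [-0.6, -0.5, 0.0]
width: 0.0008
```

Emit:
play_rows([
  [[0,0,0,0],[0,0,0,0]],
])

```text
t: 16.8
eef_pos: [0.5303, -0.0593, 0.2371]
ee_rot: [-3.141, -0.001, -0.265]
force: [0.5, 0.8, 0.2]
width: 0.0004
```

Run:
```python
from h import *
goto([-.1154,0,.0575])
```

```text
t 16.8 now H(tips) [-0.1247 -0.      0.059 ] shift [-0.     -0.0093  0.0015] turn 0.01 F [0.5 0.8 0.2]
```

Emit:
play_rows([
  [[0,-0.004,0.0015,0],[0,-0.007,0.0015,0],[0,-0.0085,0.0015,0],[0,-0.0085,0.0015,0],[0,-0.0085,0.0015,0]],
])

```text
t: 17.42
eef_pos: [0.5325, -0.0513, 0.2351]
ee_rot: [3.142, 0.0, -0.266]
force: [-0.2, -0.3, -0.6]
width: 0.0003
```

Run:
```python
from h import *
goto([-.1154,0,.0575])
```

```text
t 17.425 now H(tips) [-0.1164 -0.      0.057 ] shift [-0.     -0.001  -0.0005] turn -0.01 F [-0.2 -0.3 -0.6]
```

Emit:
play_rows([
  [[0,-0.0005,0,0],[0,-0.001,0,0],[0,-0.001,0,0],[0,-0.001,0,0]],
])

```text
t: 17.92
eef_pos: [0.5328, -0.0504, 0.2351]
ee_rot: [3.142, 0.0, -0.265]
force: [-0.6, -1.6, -1.0]
width: 0.0005
```

Run:
```python
from h import *
goto([-.1154,0,.0575])
```

```text
t 17.925 now H(tips) [-0.1154 -0.      0.057 ] shift [-0.     -0.     -0.0005] turn -0.01 F [-0.6 -1.6 -1. ]
```

Emit:
play_rows([
  [[0,0.015,0,0],[0,0.02,-0.05,0],[0,0.02,-0.1,0],[0,-0.03,-0.14,0],[0,-0.08,-0.15,0]],
])

```text
t: 18.55
eef_pos: [0.5544, 0.0268, 0.3888]
ee_rot: [-3.138, -0.005, -0.267]
force: [0.1, 0.7, -1.1]
width: 0.0003
```

Emit:
play_rows([
  [[0,-0.013,0,0],[0,-0.013,0,0],[0,-0.013,0,0]],
])

```text
t: 18.92
eef_pos: [0.5568, 0.0384, 0.3846]
ee_rot: [3.141, 0.001, -0.266]
force: [-0.1, -0.8, 0.2]
width: 0.0001
```

```bash
python3 look.py w8.png
python3 - <<'E'
import cv2
for f in ('w6','w7','w8'):
    g=cv2.imread(f'pics/{f}.png').mean(-1)[176:192].mean(0)
    print(f,g[218:262].astype(int).tolist(),g[320:372].astype(int).tolist())
E
```

```text
t 18.925 now H(tips) [-2.340e-02  1.000e-04  2.065e-01] shift [0.0003 0.1315 0.1506] turn -0.04 F [-0.1 -0.8  0.2]
face 0.0013629214995296776
-0.098 83; -0.097 81; -0.096 78; -0.095 77; -0.094 79; -0.093 84; -0.092 93; -0.091 107; -0.011 127; -0.01 127; -0.009 127; -0.008 128; -0.007 128; -0.006 128; -0.005 127; -0.004 128; -0.003 128; -0.002 121; -0.001 101; 0.0 79; 0.001 77; w6 [187, 185, 181, 169, 142, 112, 98, 102, 115, 125, 129, 129, 129, 128, 128, 128, 128, 128, 128, 127, 127, 127, 127, 127, 126, 126, 126, 126, 126, 126, 126, 126, 125, 117, 96, 69, 52, 53, 73, 100, 118, 124, 125, 125] [207, 207, 206, 206, 206, 206, 206, 206, 203, 194, 179, 159, 140, 129, 125, 125, 125, 125, 125, 125, 125, 125, 125, 125, 124, 125, 125, 125, 124, 124, 120, 109, 93, 80, 75, 75, 75, 74, 74, 74, 74, 74, 74, 74, 74, 74, 76, 84, 95, 102, 104, 105]
w7 [180, 168, 141, 112, 98, 92, 81, 69, 62, 65, 81, 106, 123, 128, 129, 128, 128, 128, 128, 128, 127, 127, 127, 127, 127, 126, 127, 126, 126, 126, 126, 126, 126, 126, 126, 125, 125, 125, 125, 125, 125, 125, 125, 125] [205, 205, 200, 185, 157, 133, 123, 121, 116, 105, 94, 87, 83, 80, 78, 77, 77, 77, 78, 85, 96, 104, 107, 107, 107, 107, 107, 107, 106, 107, 106, 106, 106, 106, 106, 106, 106, 106, 106, 106, 106, 105, 105, 105, 106, 105, 105, 105, 105, 105, 105, 105]
w8 [174, 149, 118, 100, 93, 85, 75, 80, 102, 120, 128, 129, 129, 129, 129, 128, 128, 128, 128, 127, 127, 127, 127, 127, 127, 127, 127, 126, 126, 126, 126, 126, 126, 126, 126, 125, 125, 126, 125, 125, 125, 125, 125, 125] [191, 163, 135, 123, 122, 122, 121, 119, 113, 106, 99, 91, 82, 78, 78, 78, 84, 94, 103, 107, 107, 107, 107, 107, 107, 107, 107, 107, 107, 107, 106, 106, 106, 106, 106, 106, 105, 105, 106, 106, 105, 105, 105, 105, 105, 105, 105, 105, 105, 105, 105, 105]
```

Ring centre is at +0.0011 with the face at 0.0009–0.0013, and the tail edge moved 25.4 mm against the 25.2 needed. So it is at the mark. Now the clamp.

Emit:
play_rows([
  [[0,-0.01,0.012,0],[0,-0.025,0.012,0],[0,-0.04,0.012,0],[0,-0.052,0.012,0],[0,-0.062,0.012,0]],
])

```text
t: 19.6
eef_pos: [0.5737, 0.1002, 0.3733]
ee_rot: [3.141, -0.0, -0.265]
force: [-0.2, -4.7, 3.2]
width: 0.0003
```

Emit:
play_rows([
  [[0,-0.01,0,0],[0,-0.02,0,0],[0,-0.03,0,0],[0,-0.04,0,0],[0,-0.048,0,0]],
])

```text
t: 20.23
eef_pos: [0.5863, 0.1462, 0.3731]
ee_rot: [-3.142, 0.0, -0.265]
force: [0.9, -0.6, 0.1]
width: 0.0006
```

Run:
```python
from h import *
goto([.1,0,.194])
```

```text
t 20.225 now H(tips) [ 8.84e-02 -1.00e-04  1.95e-01] shift [-0.0001 -0.0116  0.001 ] turn -0.0 F [ 0.9 -0.6  0.1]
```

Emit:
play_rows([
  [[0,-0.004,0,0],[0,-0.008,0,0],[0,-0.011,0,0],[0,-0.014,0,0],[0,-0.014,0,0]],
])

```text
t: 20.85
eef_pos: [0.5898, 0.1592, 0.3731]
ee_rot: [-3.141, -0.0, -0.265]
force: [0.4, -0.4, 0.9]
width: 0.0005
```

Run:
```python
from h import *
goto([.1,0,.194])
p,d=grab('scene','s9.png');C=cloud('scene',d)
H=np.dstack([(C[...,:2]-O)@ex,(C[...,:2]-O)@ey,C[...,2]])
for HH in (np.dstack([(np.load('sceneC.npy')[...,:2]-O)@ex,(np.load('sceneC.npy')[...,:2]-O)@ey,np.load('sceneC.npy')[...,2]]),H):
    m=(HH[...,0]>.03)&(HH[...,0]<.17)&(abs(HH[...,1])<.03)&(HH[...,2]>.192)&(HH[...,2]<.23)
    print(m.sum(),np.percentile(HH[m],[2,50,98],axis=0).round(4).tolist())
cv2.imwrite('pics/v9.png',cv2.resize(p[150:342,160:416,::-1],(640,480)))
```

```text
t 20.85 now H(tips) [ 1.018e-01 -1.000e-04  1.950e-01] shift [-0.0001  0.0018  0.001 ] turn -0.0 F [ 0.4 -0.4  0.9]
136 [[0.061, -0.0113, 0.1941], [0.0741, -0.0021, 0.21], [0.0801, 0.0108, 0.2173]]
167 [[0.0872, -0.011, 0.1983], [0.1169, -0.009, 0.2111], [0.1408, 0.0002, 0.2281]]
```

View pics/v9.png

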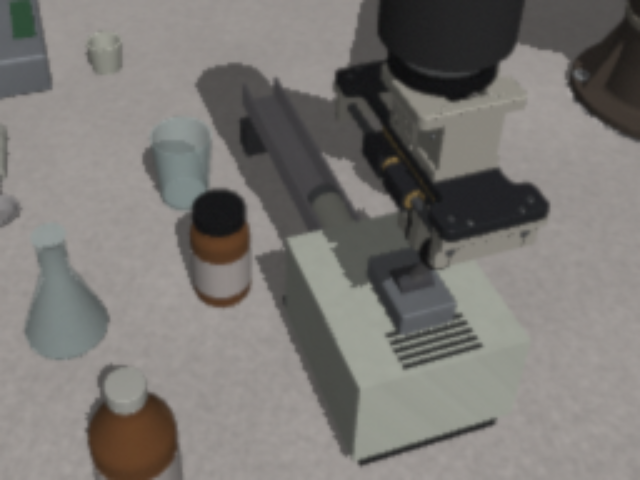

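The ball (430,245) is just ahead of the fingers, with the front face still ~6 mm short of locked. I'll push on gently.

Emit:
play_rows([
  [[0,-0.003,0,0],[0,-0.006,0,0],[0,-0.008,0,0],[0,-0.008,0,0]],
])

```text
t: 21.4
eef_pos: [0.5914, 0.1645, 0.3731]
ee_rot: [3.136, 0.002, -0.266]
force: [-1.9, -12.2, 2.1]
width: 0.0003
```

```bash
cat > ball.py <<'E'
from h import *
goto([.11,0,.195])
p,d=grab('scene');C=cloud('scene',d)
H=np.dstack([(C[...,:2]-O)@ex,(C[...,:2]-O)@ey,C[...,2]])
m=(H[...,0]>.11)&(H[...,0]<.17)&(abs(H[...,1])<.03)&(H[...,2]>.185)&(H[...,2]<.23)
print(m.sum(),np.percentile(H[m],[2,50,98],axis=0).round(4).tolist())
E
python3 ball.py
```

```text
t 21.4 now H(tips) [ 0.1073 -0.0002  0.195 ] shift [-0.0002 -0.0027 -0.    ] turn -0.05 F [ -1.9 -12.2   2.1]
126 [[0.1125, -0.011, 0.1979], [0.123, -0.0087, 0.211], [0.1435, 0.0014, 0.2284]]
```

The force jumped to 12 N, so it has reached the end stop. I'll retreat and check everything.

Emit:
play_rows([
  [[0,0.015,0,0],[0,0.03,-0.03,0],[0,0.03,-0.08,0],[0,0.03,-0.12,0],[-0.03,0.0,-0.13,0]],
])

```text
t: 22.08
eef_pos: [0.5636, 0.1736, 0.5067]
ee_rot: [-3.137, -0.004, -0.268]
force: [-0.3, 0.9, -0.4]
width: 0.0009
```

Emit:
play_rows([
  [[-0.04,-0.038,0,0],[-0.08,-0.075,0,0],[-0.12,-0.113,0,0],[-0.16,-0.15,0,0],[-0.2,-0.188,0,0]],
])

```text
t: 22.7
eef_pos: [0.4179, 0.4097, 0.5038]
ee_rot: [-3.139, 0.0, -0.265]
force: [0.8, -0.0, -0.7]
width: 0.0005
```

Emit:
play_rows([
  [[-0.04,-0.038,0,0],[-0.08,-0.075,0,0],[-0.12,-0.113,0,0],[-0.16,-0.15,0,0],[-0.16,-0.15,0,0]],
])

```text
t: 23.32
eef_pos: [0.3019, 0.5981, 0.5018]
ee_rot: [3.141, 0.001, -0.262]
force: [1.0, -0.9, -0.1]
width: 0.0005
```

Run:
```python
from h import *
for n in ('scene','top'):
    p,d=grab(n,n+'F.png');C=cloud(n,d);print(n)
    for nm,D in (('before',np.load(n+'C.npy')),('after',C)):
        H=np.dstack([(D[...,:2]-O)@ex,(D[...,:2]-O)@ey,D[...,2]])
        for k,b in dict(ball=(.03,.17,-.03,.03,.19,.23),tab=(-.03,.002,-.06,.09,.128,.16),tube=(-.3,-.012,-.01,.01,.075,.09)).items():
            m=(H[...,0]>b[0])&(H[...,0]<b[1])&(H[...,1]>b[2])&(H[...,1]<b[3])&(H[...,2]>b[4])&(H[...,2]<b[5])
            print(nm,k,m.sum(),np.percentile(H[m],[2,50,98],axis=0).round(4).tolist() if m.any() else '')
    for q in ('amber_bottle','beaker','mortar','crucible'): print(q,[(np.round(r['xyz'],3),round(r['score'],2)) for r in finder.find_in(n,q)[:1]])
a=cv2.imread('pics/sceneF.png')[140:332,160:416];b=cv2.imread('pics/topF.png')[110:302,90:346]
cv2.imwrite('pics/v10.png',np.hstack([cv2.resize(a,(400,300)),cv2.resize(b,(400,300))]))
```

```text
scene
before ball 141 [[0.0611, -0.0112, 0.1913], [0.0747, -0.0021, 0.2099], [0.0801, 0.0107, 0.2173]]
before tab 85 [[-0.0062, -0.0076, 0.1288], [-0.0021, 0.004, 0.1413], [-0.0003, 0.016, 0.1518]]
before tube 344 [[-0.2445, -0.0091, 0.0754], [-0.1369, -0.0006, 0.0782], [-0.0517, 0.0094, 0.0809]]
after ball 148 [[0.1267, -0.0111, 0.1996], [0.1401, -0.0025, 0.2109], [0.1475, 0.0097, 0.2169]]
after tab 80 [[-0.0058, 0.0442, 0.1281], [-0.0021, 0.0548, 0.1409], [-0.0005, 0.0665, 0.1511]]
after tube 134 [[-0.0982, -0.0095, 0.0756], [-0.067, -0.0008, 0.0786], [-0.0402, 0.009, 0.0812]]
amber_bottle [(array([ 0.675, -0.013,  0.086]), 0.57)]
beaker [(array([ 0.632, -0.166,  0.065]), 0.72)]
mortar [(array([ 0.394, -0.062,  0.038]), 0.8)]
crucible [(array([ 0.59 , -0.45 ,  0.031]), 0.71)]
top
before ball 123 [[0.0543, -0.0095, 0.2023], [0.0637, 0.0021, 0.2123], [0.0764, 0.0124, 0.2177]]
before tab 45 [[-0.0086, -0.0059, 0.1299], [-0.0068, 0.0048, 0.1476], [-0.0021, 0.0154, 0.153]]
before tube 618 [[-0.2467, -0.0093, 0.0753], [-0.1519, 0.0005, 0.078], [-0.0565, 0.0094, 0.0822]]
after ball 133 [[0.1211, -0.0098, 0.1914], [0.1294, 0.0011, 0.2122], [0.1436, 0.0126, 0.2186]]
after tab 50 [[-0.0083, 0.044, 0.1295], [-0.0067, 0.056, 0.1474], [-0.0024, 0.0672, 0.152]]
after tube 293 [[-0.0983, -0.0093, 0.0752], [-0.0566, 0.0006, 0.0784], [-0.0132, 0.0095, 0.0831]]
amber_bottle [(array([ 0.649, -0.037,  0.115]), 0.71)]
beaker [(array([ 0.637, -0.178,  0.037]), 0.62)]
mortar [(array([ 0.406, -0.045,  0.028]), 0.81)]
crucible [(array([ 0.587, -0.47 ,  0.028]), 0.89)]
```

View pics/v10.png

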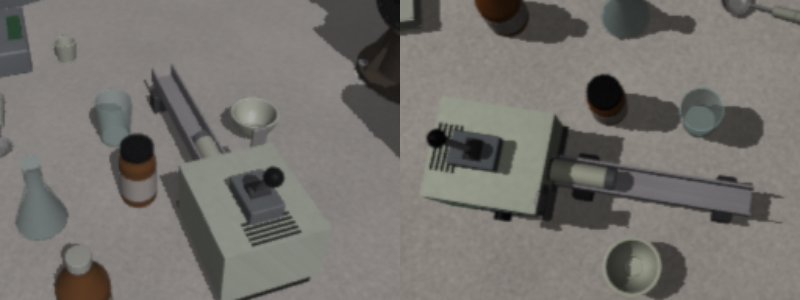

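Final view: the lever leans to the far end (ball at 436,138 in the top crop), the shutter tab is aside, the tube is in the bore, and the bystanders are in place. Handing in.

```bash
python3 -c "
from station import job_done
print(job_done())"
```

```text
the job is handed in; nothing more can be done
None
```

The tube heater is loaded and clamped, and I handed the job in at about 24 s of the 69 s allowed. The steps were done in the order asked. The final pictures were taken with the arm well clear of everything.

- **Shutter:** pushed to its end stop, with 11 N felt there. The tab centre now sits at y ≈ 0.0555 m, against 0.055 m for fully open. It moved only about 51 mm; both cameras put it at about +4 mm at the start, which would account for the short travel.
- **Tube:** pushed in three stages, with a wrist-camera check after each. The last check put the ring's centre at +1.1 mm and the heater face at +0.9 to +1.3 mm, so they are level within about 0.5 mm. The tail edge moved 25.4 mm in the final pushes, against 25.2 mm needed. That close check came before the clamp was thrown. Afterwards only the scene and top cameras were used, and they still showed the tail where it should be.
- **Clamp:** thrown to its end stop, with 12 N felt there. The ball moved about 67 mm, which is the full swing, and it stayed over after the arm left.
- **Bystanders:** the amber jar, beaker, mortar and crucible were found within about 5 mm of their first positions, which is about the finder's own error.

No check failed.

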